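# Make up two trap-survey kits

### The job

Make up the two kits for the trap round. In the tray with the long slot, lay the strapped bundle of wooden paddles in the slot and stand the large jar in the square pocket; in the tray with three pockets, stand the black loupe in the largest pocket, the small jar in the middle-sized one and the slim sample tube in the smallest, everything upright on the pocket floors. Slide the tube sideways out through the open front of its spring clip, never straight up, and do not tip it over.

Things in the scene. Friction and masses are not known exactly. Their poses are not given: they have to be found in the camera images.
- paddles: Bundle of six flat wooden paddles with two steel straps, one rigid block 110 long (its x) x 25 wide (its y) x 22 high, about 60 g. A single thin loose paddle lying elsewhere is not part of the job. Origin: centre of the underside; z up.
- big_jar: Large clear specimen jar with white lid, total height 66, body diameter 44, lid diameter 46 from height 52 to 66. About 90 g. Origin: centre of the underside; z up.
- small_jar: Small clear specimen jar with flat white lid, height 48, body diameter 30, lid diameter 32 from height 36 to 48. About 40 g. Origin: centre of the underside; z up.
- loupe: Black stand loupe with a glass top, round, height 38: foot diameter 50 up to height 14, above it a barrel of diameter 44. About 70 g. Origin: centre of the underside; z up.
- tube: Slim upright sample tube, height 100, about 45 g: weighted foot diameter 24 (5 high), clear body diameter 18, collar diameter 26 at height 29 to 34, white cap diameter 20 from height 78 to 100 (grip here). It stands in the clip of the clip stand. Origin: centre of the underside; z up.
- clip_stand: Fixed grey stand holding the tube. Base plate 8 thick, 85 x 70; post 14 to 30 behind (+x) the tube axis, top 68 above the table. Two sprung steel jaws 46 to 60 above the table grip the tube just above its collar, so it cannot be lifted out; pulled level by its cap 40 mm towards the stand's own -x (5 to 10 N), it comes free. Origin: on the tube axis at table level, 8 below its foot; z up.
- slot_tray: Fixed white kit tray with the long slot, 138 (x) x 121 (y), rims and decks 14 high, floor 4 thick. Origin: centre of the underside, z up. Long slot for the paddles: 130 (x) x 45 (y), centred at x 0, y -34. Square pocket for the large jar: 64 x 64, centred at x -33, y +24.5. The rest is solid deck.
- pocket_tray: Fixed white kit tray with three pockets, 138 (x) x 106 (y), rims and decks 14 high, floor 4 thick. Origin: centre of the underside, z up. Largest pocket, for the loupe: 72 x 72, centred at x -29, y -13. Middle pocket, for the small jar: 54 x 54, centred at x +38, y -22. Smallest pocket, for the tube: 40 x 40, centred at x +38, y +29. The rest is solid deck.
Not all that is in view belongs to the job. Leave any red look-alike of the paddles alone.

How it is judged:
By the outcome, as a careful person would: the job done as asked, in the order asked, and still so for the second after the job is handed in, with the robot touching nothing.
It also fails if it takes over 136 s, if anything falls off the work surface, if the arm or the gripper's body presses on something with over 40 N, if the wrist force passes 120 N, or if a joint passes its speed limit or range.

### The arm

A 6-joint arm with a two-finger parallel gripper is mounted at the origin on the work surface. World frame = base frame: x ahead of the robot, y to its left, z up, the work surface at z = 0. Lengths are in m, angles in rad, forces in N, time in s.
With the tool pointing down it reaches from about 0.35 to 0.85 m from the base axis. Payload 8.1 kg.
Tool frame: the origin (TCP) lies on the centre line of the jaws, within the pads' length; the fingertips stand 17 mm ahead of it and the grasp point (between the pads) lies 2 mm behind it; z points along the fingers, y is the line along which they close (so a half turn about z gives the same grasp; the last joint's range is limited). The gripper opens to 93 mm and grips with 3 to 60 N. Pads are 15 mm wide; open, the fingers measure 128 mm over their backs; the gripper's body (75 mm by 188 mm) begins 65 mm behind the grasp point.
Start: joints at [-1.237, 0.13, 1.488, -0, 1.523, -0.085], TCP at [0.244, -0.548, 0.236] pointing down, gripper open.
Joint ranges: [-2.96, 2.96], [-0.89, 2.26], [0.02, 2.5], [-1.34, 4.48], [0, 2.73], [-2.66, 2.66]. Speed limits (rad/s): [2.39, 2.39, 2.79, 3.14, 3.14, 3.14].

### API

Orientations are given as a rotation vector (axis times angle).
In Python, from plant import robot, optics, close_job, models gives the robot as it stands.
- The arm moves only by the shell command python3 -m inch 'ROWS' [OPENING] [FORCE]. ROWS is a JSON object of lists of equal length, an entry for each row: "travel": the shift along the tool's x, y, z in m, a list of three; "spin": the turn about the tool's z in rad. In form: {"travel": [[x, y, z], ...], "spin": [spin, ...]}. A call has 1 to 10 rows; each row is the pose to reach, as a shift and turn from the pose commanded when the call began, along the tool's axes at that moment; what a row does not reach only later rows make up. A row lasts 1/12 s, in which the tool goes at most 41.7 mm and 7.16 degrees, less where a joint would pass 70% of its speed; a pose out of reach is approached as far as the arm can. A call with a gripper value outside its range is refused whole. OPENING is the closure, from 0 (fully open) to 1 (shut), set as the call begins (- or left out, the last holds). The fingers move at their own pace and stop on an object; FORCE is the grip in N (left out, the last holds). Time passes only in rows, so rows that repeat a pose let the fingers close. It gives the time, the measured TCP pose, the force, the opening and the grip force at its end, in the units of the state.
- robot.read_state(): the state, without advancing time (a new reading comes with each control period).
- optics.read_camera(name): name is "side" or "top"; returns (picture, depth): 480x640x3 uint8, red, green, blue; 480x640 float32, m along the optical axis (not along the pixel's ray), 0 where there is no reading.
- optics.camera_info(name): a dict with "camera_matrix" (3x3 intrinsics, pixels), "view" (4x4, takes a point from world to camera coordinates). Camera axes: x right, y down, z forward; pixel columns grow to the right and rows downward; lengths in m; the calibration is good to about 2 mm. A picture is of the moment at which its call begins. camera_info takes no time and is no camera call.
- close_job(): hands the job in; it is judged then, once.
Trained networks look in the newest picture that a camera, given by its name, has taken for a name from the list of things; names that differ only in an ending like _2 or _b are one class to them, and where a whole thing is asked for, a point or a joint stands for the part that bears it (a point fixed in the world has none). Each returns a list of dicts, best first, with "p" (0 to 1); they miss things now and then, are a little off and sometimes report something else, mostly with a low value. They report only what shows in the picture. A call takes as long as a camera call. They do not tell look-alikes from the thing itself.
- models.look_for(camera, name): "centre" ([x, y, z] in m, in world coordinates, good to about 4 mm: the middle of the surface that is visible of it).
- models.masks_of(camera, name): "region" (480x640 bool, what is visible of it).
The state is a dict: "t": time; "q": joint angles; "dq": joint speeds; "joint_torque": joint torques, N m; "tool_pos": TCP position; "orientation": TCP orientation; "force": force on the tool from outside, world axes, zero at the start; "wrist_torque": the same for the moment, N m; "opening": finger opening in m; "gripper_force": force on a finger pad.
Only numpy, scipy, OpenCV 4.12 (cv2) and the standard library are available. Lean on these libraries where they do the work, as an engineer would, in place of code of your own. Each camera call takes 0.05 s, during which the arm holds its last target. There are 200 camera calls.

## Working session

There is one attempt and no reset: what is moved stays moved. The work goes in short steps, Python scripts to look and compute and a shell command to move; the robot and the scene stay as the last step left them, time stands still between calls to the robot, and variables do not carry over. Pictures are saved under pics/ and viewed, at most 14 in all, crops included, and the job is handed in when it is done.

```bash
ls; mkdir -p pics
python3 - <<'E'
from plant import robot, optics, models
import cv2, numpy as np
s=robot.read_state();print(s)
for c in('top','side'):
    p,d=optics.read_camera(c);cv2.imwrite(f'pics/{c}0.png',p[:,:,::-1]);np.savez(f'{c}0.npz',p=p,d=d)
    i=optics.camera_info(c);print(c,np.round(i['camera_matrix'],1).tolist(),np.round(i['view'],3).tolist())
    for n in('paddles','big_jar','small_jar','loupe','tube','clip_stand','slot_tray','pocket_tray'):
        print(c,n,[(round(r['p'],2),np.round(r['centre'],3).tolist()) for r in models.look_for(c,n)[:4]])
E
```

```text
pics
{'t': 0.0, 'q': array([-1.23736901e+00,  1.31141753e-01,  1.48929189e+00, -4.47214589e-05,
        1.52297876e+00, -8.53949289e-02]), 'dq': array([ 0.00051506, -0.00012206, -0.00016935,  0.00021386,  0.00041945,
       -0.00062172]), 'joint_torque': array([-1.16387178e-03, -5.59848368e+01, -4.91754198e+01,  7.70422281e-02,
        3.57594341e-02, -1.64083012e-04]), 'tool_pos': array([ 0.24384223, -0.54762616,  0.23459208]), 'orientation': array([-3.07119821e+00, -6.52715703e-01,  4.22969228e-04]), 'force': array([-0.12203057,  0.27985512, -0.10342714]), 'wrist_torque': array([ 0.03637419, -0.05646345,  0.03803162]), 'gripper_force': 0.0, 'opening': 0.09305506639183203}
top [[611.6, 0.0, 330.7], [0.0, 611.6, 241.7], [0.0, 0.0, 1.0]] [[-0.012, -1.0, -0.012, 0.085], [-0.996, 0.013, -0.089, 0.49], [0.09, 0.011, -0.996, 1.418], [0.0, 0.0, 0.0, 1.0]]
top paddles [(0.84, [0.468, 0.148, 0.015]), (0.72, [0.352, 0.046, 0.023]), (0.71, [0.396, 0.429, 0.025])]
top big_jar [(0.83, [0.455, -0.142, 0.068])]
top small_jar [(0.62, [0.618, 0.139, 0.047])]
top loupe [(0.84, [0.608, -0.136, 0.042])
[... 182 characters left out ...]
ide [[515.2, 0.0, 323.3], [0.0, 515.2, 233.8], [0.0, 0.0, 1.0]] [[-0.99, -0.14, 0.017, 0.494], [-0.094, 0.563, -0.821, 0.054], [0.105, -0.815, -0.57, 1.036], [0.0, 0.0, 0.0, 1.0]]
side paddles [(0.93, [0.392, 0.446, 0.022]), (0.73, [0.351, 0.052, 0.023]), (0.58, [0.464, 0.158, 0.026])]
side big_jar [(0.89, [0.453, -0.127, 0.046])]
side small_jar [(0.69, [0.619, 0.148, 0.037])]
side loupe [(0.8, [0.614, -0.13, 0.028])]
side tube [(0.51, [0.537, -0.273, 0.068])]
side clip_stand [(0.96, [0.545, -0.266, 0.007]), (0.42, [0.537, -0.274, 0.068])]
side slot_tray [(0.9, [0.524, 0.299, 0.006])]
side pocket_tray [(0.77, [0.539, 0.015, 0.008]), (0.4, [0.54, -0.275, 0.07]), (0.16, [0.463, 0.154, 0.026])]
```

View pics/top0.png

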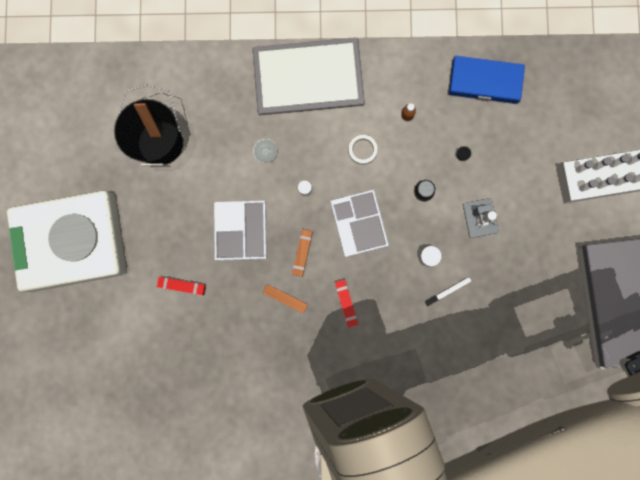

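View pics/side0.png

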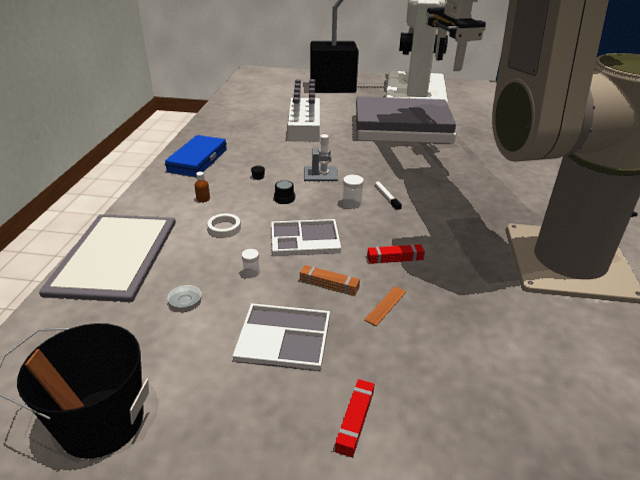

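Top view: the wooden strapped bundle is at (302,252), with reds at (181,286) and (346,303) and a loose paddle at (285,298). The jars are at (431,256) and (304,187), the loupe at (425,189) and the tube at (490,216). The slot tray is at (240,230) and the pocket tray at (359,222). The side view agrees. Next I measure precisely.

```bash
cat > h.py <<'E'
import numpy as np, cv2
from plant import robot, optics, models
from scipy.spatial.transform import Rotation as R
def cloud(c,d):
    i=optics.camera_info(c);K=np.array(i['camera_matrix']);V=np.array(i['view'])
    v,u=np.mgrid[:480,:640]
    P=np.stack([(u-K[0,2])/K[0,0]*d,(v-K[1,2])/K[1,1]*d,d],-1)
    W=(P-V[:3,3])@V[:3,:3]; W[d<=0]=np.nan
    return W
def rect(xy):
    (c,wh,a)=cv2.minAreaRect((xy*1000).astype(np.float32))
    return np.round(c,1).tolist(),np.round(wh,1).tolist(),round(a,1)
def go(x,y,z,yaw=None):
    """tool-frame shift and spin to world TCP x,y,z with closing line (tool y) at world yaw deg"""
    s=robot.read_state();Rm=R.from_rotvec(s['orientation']).as_matrix()
    d=Rm.T@(np.array([x,y,z])-s['tool_pos'])
    sp=0
    if yaw is not None:
        cur=np.degrees(np.arctan2(Rm[1,1],Rm[0,1])); sp=-((yaw-cur+90)%180-90)
    print('travel',np.round(d,3).tolist(),'spin',round(np.radians(sp),3),'pos',np.round(s['tool_pos'],3),'q6',round(s['q'][5],2))
E
python3 - <<'E'
from h import *
for c in('top','side'):
    p,d=optics.read_camera(c);W=cloud(c,d)
    for n in('paddles','big_jar','small_jar','loupe','tube','clip_stand','slot_tray','pocket_tray'):
        for r in models.masks_of(c,n)[:3]:
            m=r['region'].astype(bool);w=W[m];w=w[~np.isnan(w[:,0])]
            if len(w)<8 or r['p']<.35: continue
            z=w[:,2];top=w[z>np.percentile(z,97)-.006]
            v,u=np.argwhere(m).mean(0)
            print(c,n,round(r['p'],2),len(w),'px',int(u),int(v),'z',np.round(np.percentile(z,[3,50,97])*1000,0),'all',rect(w[:,:2]),'top',rect(top[:,:2]),'med',np.round(np.median(top,0)[:2]*1000))
    if c=='top': t=p[185:255,445:535]; 
    else: s=p[120:190,285:375]
cv2.imwrite('pics/clip.png',np.hstack([cv2.resize(x[:,:,::-1],None,fx=4.4,fy=4.4,interpolation=2) for x in(t,s)]))
E
```

```text
top paddles 0.92 446 px 301 253 z [15. 23. 29.] all ([466.1, 148.6], [25.8, 107.1], 78.5) top ([466.4, 147.8], [23.1, 106.7], 76.8) med [463. 147.]
top paddles 0.64 499 px 345 302 z [15. 23. 29.] all ([347.0, 45.6], [109.9, 27.5], 15.7) top ([347.0, 45.0], [106.8, 24.2], 15.6) med [347.  45.]
top paddles 0.62 552 px 180 285 z [ 3. 23. 29.] all ([393.4, 437.8], [121.6, 28.2], 80.0) top ([392.8, 433.9], [109.8, 25.0], 79.4) med [393. 434.]
top big_jar 0.61 386 px 429 256 z [ 5. 66. 72.] all ([451.0, -149.6], [49.3, 44.9], 34.9) top ([452.7, -147.0], [44.0, 42.0], 7.0) med [ 451. -147.]
top small_jar 0.6 168 px 304 187 z [11. 48. 54.] all ([617.8, 139.0], [29.3, 29.4], 88.4) top ([617.2, 139.3], [26.8, 29.5], 18.8) med [619. 137.]
top loupe 0.59 352 px 424 190 z [10. 38. 43.] all ([610.8, -142.9], [45.3, 45.2], 2.2) top ([611.5, -144.4], [40.0, 41.5], 87.2) med [ 611. -145.]
top tube 0.59 137 px 487 217 z [ 17. 101. 113.] all ([538.4, -278.3], [26.8, 20.3], 11.9) top ([538.6, -277.6], [16.7, 17.2], 25.8) med [ 538. -278.]
top clip_stand 0.9 859 px 478 217 z [ 3. 10. 70.] all ([545.2, -2
[... 1345 characters left out ...]
, -176.1], [47.4, 122.0], 10.8) top ([612.2, -143.1], [42.0, 43.0], 83.0) med [ 612. -140.]
side tube 0.55 247 px 323 152 z [ 10.  69. 107.] all ([549.9, -299.3], [22.4, 78.7], 25.1) top ([539.1, -277.1], [17.2, 23.9], 29.1) med [ 538. -275.]
side clip_stand 0.95 613 px 319 168 z [ 1.  8. 66.] all ([547.5, -283.2], [83.5, 92.4], 9.8) top ([558.6, -268.0], [16.7, 27.6], 24.9) med [ 558. -263.]
side slot_tray 0.75 5072 px 282 336 z [ 1.  6. 15.] all ([523.6, 288.6], [138.4, 139.9], 0.6) top ([523.6, 295.9], [138.4, 125.4], 0.7) med [546. 317.]
side pocket_tray 0.56 2227 px 305 237 z [ 1.  5. 14.] all ([539.1, 3.4], [139.3, 135.3], 16.1) top ([536.6, 13.3], [136.9, 111.3], 12.9) med [527.  39.]
```

View pics/clip.png

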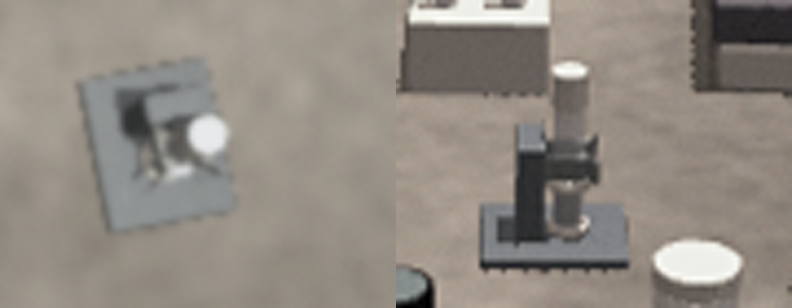

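The close-up shows the post on the +x side and the tube on the −x side, with the stand yawed about +9°, so the tube leaves towards world −x. Heights and sizes match the text in both views. Now I start moving.

```bash
python3 -c "
from h import *
go(.4665,.1478,.16,78)"
```

```text
travel [0.486, -0.545, 0.076] spin 0.628 pos [ 0.244 -0.548  0.236] q6 -0.09
```

```bash
python3 -m inch '{"travel":[[0.243,-0.272,0],[0.243,-0.272,0],[0.243,-0.272,0],[0.243,-0.272,0],[0.243,-0.272,0],[0.243,-0.272,0],[0.243,-0.272,0],[0.243,-0.272,0],[0.243,-0.272,0],[0.243,-0.272,0]],"spin":[0.1,0.2,0.3,0.4,0.5,0.628,0.628,0.628,0.628,0.628]}' 0 30
python3 -c "
from h import *
go(.4665,.1478,.12,78)"
```

```text
t: 2.63
tool_pos: [0.3569, -0.1959, 0.236]
orientation: [-3.124, 0.32, -0.003]
force: [0.6, -0.2, -0.2]
opening: 0.093
gripper_force: 0.0
travel [0.037, -0.359, 0.117] spin 0.005 pos [ 0.357 -0.196  0.236] q6 1.14
```

```bash
python3 -m inch '{"travel":[[0.037,-0.359,0.117],[0.037,-0.359,0.117],[0.037,-0.359,0.117],[0.037,-0.359,0.117],[0.037,-0.359,0.117],[0.037,-0.359,0.117],[0.037,-0.359,0.117],[0.037,-0.359,0.117],[0.037,-0.359,0.117],[0.037,-0.359,0.117]],"spin":[0,0,0,0,0,0,0,0,0,0]}'
python3 -m inch '{"travel":[[0,0,0],[0,0,0]],"spin":[0,0]}'
python3 -c "
from h import *
go(.4665,.1478,.029,78)"
```

```text
t: 3.47
tool_pos: [0.4657, 0.1472, 0.1158]
orientation: [-3.124, 0.323, 0.005]
force: [-0.6, 0.0, -0.9]
opening: 0.0933
gripper_force: 0.0
t: 3.63
tool_pos: [0.4661, 0.1422, 0.1185]
orientation: [3.124, -0.326, -0.001]
force: [-0.1, -0.4, 0.1]
opening: 0.0931
gripper_force: 0.0
travel [-0.001, -0.006, 0.09] spin 0.001 pos [0.466 0.142 0.119] q6 1.97
```

```bash
python3 -m inch '{"travel":[[0,-0.003,0.03],[0,-0.005,0.06],[0,-0.005,0.08],[0,-0.005,0.09],[0,-0.005,0.09],[0,-0.005,0.09]],"spin":[0,0,0,0,0,0]}'
python3 -m inch '{"travel":[[0,0,0],[0,0,0],[0,0,0],[0,0,0],[0,0,0],[0,0,0],[0,0,0],[0,0,0]],"spin":[0,0,0,0,0,0,0,0]}' 1 30
python3 -c "
from h import *
go(.5238,.2617,.12,91)"
```

```text
t: 4.13
tool_pos: [0.4677, 0.1465, 0.0295]
orientation: [3.124, -0.33, 0.001]
force: [0.4, 1.0, 0.4]
opening: 0.093
gripper_force: 0.0
t: 4.8
tool_pos: [0.4672, 0.1476, 0.0286]
orientation: [3.124, -0.328, -0.0]
force: [-0.5, 0.5, 0.1]
opening: 0.0443
gripper_force: 0.0
travel [0.032, -0.123, -0.091] spin -0.226 pos [0.467 0.148 0.029] q6 1.98
```

```bash
python3 -m inch '{"travel":[[0,0,0],[0,0,0],[0,0,0],[0,0,0],[0,0,0],[0,0,-0.005],[0,0,-0.02],[0,0,-0.04],[0,0,-0.06],[0,0,-0.06]],"spin":[0,0,0,0,0,0,0,0,0,0]}'
python3 -c "
from h import *
go(.5238,.2617,.09,91)"
```

```text
t: 5.63
tool_pos: [0.47, 0.1482, 0.0932]
orientation: [-3.122, 0.328, -0.01]
force: [1.3, -0.4, -0.5]
opening: 0.0246
gripper_force: 29.9
travel [0.029, -0.122, 0.004] spin -0.227 pos [0.47  0.148 0.093] q6 1.98
```

```bash
python3 -m inch '{"travel":[[0.006,-0.025,0],[0.012,-0.05,0],[0.019,-0.08,0],[0.025,-0.106,0],[0.029,-0.119,0],[0.030,-0.122,0],[0.030,-0.122,0],[0.030,-0.122,0],[0.030,-0.122,0]],"spin":[-0.05,-0.1,-0.15,-0.2,-0.227,-0.227,-0.227,-0.227,-0.227]}'
python3 - <<'E'
from h import *
go(.5238,.2617,.033,91)
for c in('top','side'):
    p,d=optics.read_camera(c);W=cloud(c,d)
    for r in models.masks_of(c,'paddles')[:3]:
        m=r['region'].astype(bool);w=W[m];w=w[~np.isnan(w[:,0])]
        v,u=np.argwhere(m).mean(0);print(c,r['p'],int(u),int(v),rect(w[:,:2]),np.percentile(w[:,2],[3,50,97]).round(3))
    cv2.imwrite(f'pics/{c}1.png',p[:,:,::-1])
E
```

```text
t: 6.38
tool_pos: [0.5213, 0.2596, 0.0882]
orientation: [3.141, 0.026, -0.001]
force: [-0.1, -0.1, -0.2]
opening: 0.0248
gripper_force: 29.9
travel [0.003, -0.002, 0.055] spin -0.001 pos [0.521 0.26  0.088] q6 1.93
top 0.77 345 302 ([348.0, 45.2], [111.1, 27.2], 16.8) [0.004 0.023 0.028]
top 0.66 177 284 ([394.5, 441.1], [108.7, 26.6], 80.9) [0.015 0.023 0.028]
top 0.53 250 244 ([483.9, 265.8], [40.7, 33.8], 88.0) [0.061 0.083 0.088]
side 0.73 395 253 ([351.7, 35.2], [110.6, 56.5], 18.6) [0.    0.019 0.022]
side 0.58 354 417 ([392.8, 425.8], [131.5, 30.2], 81.0) [0.    0.021 0.023]
```

View pics/side1.png

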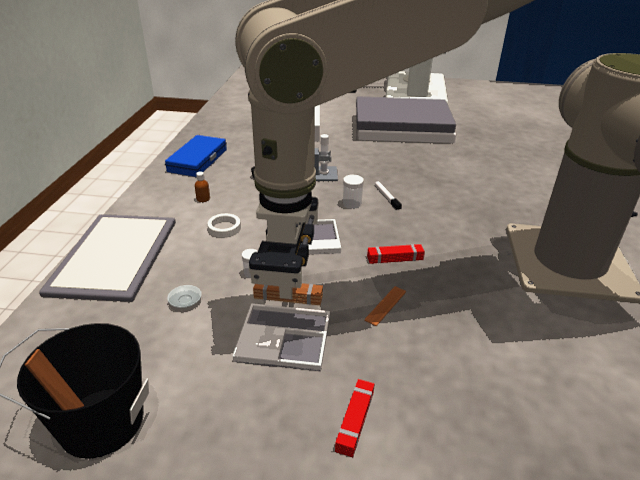

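The bundle hangs level at (287,291), centred in the gripper over the slot. I lower it.

```bash
python3 -m inch '{"travel":[[0.003,-0.002,0.015],[0.003,-0.002,0.03],[0.003,-0.002,0.042],[0.003,-0.002,0.048],[0.003,-0.002,0.052],[0.003,-0.002,0.054],[0.003,-0.002,0.054],[0.003,-0.002,0.054]],"spin":[0,0,0,0,0,0,0,0]}'
python3 -c "
from h import *
go(.5238,.2617,.033,91)"
```

```text
t: 7.25
tool_pos: [0.5252, 0.2629, 0.0352]
orientation: [-3.141, -0.028, -0.001]
force: [-0.1, -0.9, 0.5]
opening: 0.0243
gripper_force: 29.9
travel [-0.001, 0.001, 0.002] spin 0.0 pos [0.525 0.263 0.035] q6 1.93
```

```bash
python3 -m inch '{"travel":[[0,0,0.001],[0,0,0.0018],[0,0,0.0018]],"spin":[0,0,0]}'
python3 -m inch '{"travel":[[0,0,0],[0,0,0],[0,0,0],[0,0,0],[0,0,-0.01],[0,0,-0.03],[0,0,-0.06],[0,0,-0.09],[0,0,-0.1],[0,0,-0.1]],"spin":[0,0,0,0,0,0,0,0,0,0]}' 0.45
python3 -c "
from h import *
go(.4525,-.146,.13,90)"
```

```text
t: 7.5
tool_pos: [0.525, 0.2628, 0.0331]
orientation: [-3.141, -0.028, -0.001]
force: [-0.3, 0.9, -0.5]
opening: 0.0247
gripper_force: 29.9
t: 8.33
tool_pos: [0.5275, 0.2638, 0.1377]
orientation: [-3.139, -0.028, -0.011]
force: [1.3, -0.2, 0.7]
opening: 0.0515
gripper_force: 0.0
travel [-0.082, 0.408, 0.006] spin 0.018 pos [0.527 0.264 0.138] q6 1.93
```

```bash
python3 -m inch '{"travel":[[-0.08,0.408,0],[-0.08,0.408,0],[-0.08,0.408,0],[-0.08,0.408,0],[-0.08,0.408,0],[-0.08,0.408,0],[-0.08,0.408,0],[-0.08,0.408,0],[-0.08,0.408,0],[-0.08,0.408,0]],"spin":[0,0,0,0,0,0,0,0,0,0]}' 0
python3 -m inch '{"travel":[[0,0.003,0],[0,0.003,0]],"spin":[0,0]}'
python3 - <<'E'
from h import *
go(.4525,-.146,.058)
for c in('top','side'):
    p,d=optics.read_camera(c);W=cloud(c,d)
    for r in models.masks_of(c,'paddles')[:3]:
        m=r['region'].astype(bool);w=W[m];w=w[~np.isnan(w[:,0])]
        v,u=np.argwhere(m).mean(0);print(c,r['p'],int(u),int(v),rect(w[:,:2]),np.percentile(w[:,2],[3,50,97]).round(3))
cv2.imwrite('pics/side2.png',p[:,:,::-1])
E
```

```text
t: 9.17
tool_pos: [0.4504, -0.1482, 0.1313]
orientation: [-3.141, -0.028, 0.003]
force: [-0.1, -0.2, 0.3]
opening: 0.0926
gripper_force: 0.0
t: 9.33
tool_pos: [0.4508, -0.1515, 0.1314]
orientation: [-3.141, -0.021, 0.003]
force: [0.0, -0.4, 0.2]
opening: 0.0929
gripper_force: 0.0
travel [0.002, -0.005, 0.073] spin 0.0 pos [ 0.451 -0.151  0.131] q6 1.13
top 0.94 252 229 ([526.3, 264.7], [113.3, 29.2], 0.1) [0.013 0.026 0.032]
top 0.74 345 303 ([346.4, 44.8], [111.4, 28.8], 14.7) [0.001 0.023 0.029]
side 0.93 354 417 ([393.9, 427.1], [126.8, 30.1], 79.3) [0.003 0.021 0.023]
side 0.91 286 317 ([525.0, 261.8], [111.5, 48.0], 0.3) [0.006 0.024 0.027]
side 0.83 395 253 ([347.6, 47.0], [110.2, 28.8], 16.0) [0.001 0.018 0.023]
```

View pics/side2.png

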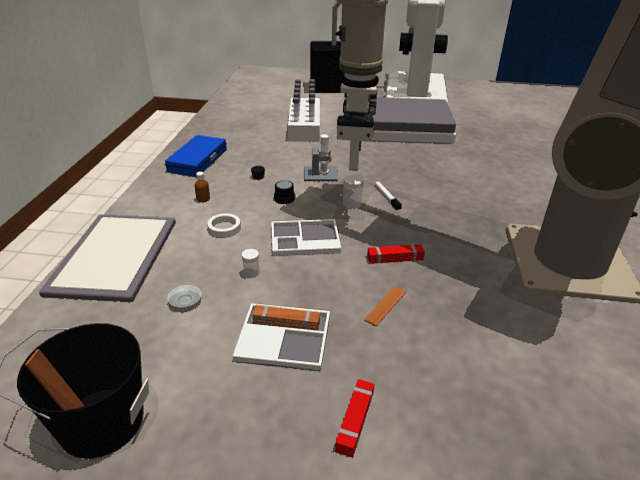

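The bundle lies flat in the slot at (286,316), 24–26 mm high. Next is the large jar.

```bash
python3 -m inch '{"travel":[[0.002,-0.005,0.03],[0.002,-0.005,0.055],[0.002,-0.005,0.068],[0.002,-0.005,0.073],[0.002,-0.005,0.073],[0.002,-0.005,0.073]],"spin":[0,0,0,0,0,0]}'
python3 -m inch '{"travel":[[0,0,0],[0,0,0],[0,0,0],[0,0,0],[0,0,0],[0,0,0],[0,0,0],[0,0,0],[0,0,0],[0,0,0]],"spin":[0,0,0,0,0,0,0,0,0,0]}' 1 25
python3 -c "
from h import *
go(.4898,.3196,.13,91)"
```

```text
t: 10.03
tool_pos: [0.4546, -0.1439, 0.0603]
orientation: [3.141, 0.03, 0.0]
force: [0.5, -0.6, 1.1]
opening: 0.093
gripper_force: 0.0
t: 10.87
tool_pos: [0.4541, -0.1447, 0.0599]
orientation: [3.141, 0.028, 0.0]
force: [-0.1, -0.6, 0.6]
opening: 0.0455
gripper_force: 25.0
travel [0.044, -0.464, -0.07] spin 0.0 pos [ 0.454 -0.145  0.06 ] q6 1.14
```

```bash
python3 -m inch '{"travel":[[0,0,-0.01],[0,0,-0.03],[0,0,-0.055],[0.002,-0.02,-0.07],[0.004,-0.05,-0.07],[0.008,-0.09,-0.07],[0.012,-0.13,-0.07],[0.016,-0.17,-0.07],[0.02,-0.21,-0.07],[0.023,-0.25,-0.07]],"spin":[0,0,0,0,0,0,0,0,0,0]}'
python3 -m inch '{"travel":[[0.004,-0.04,0],[0.007,-0.08,0],[0.01,-0.12,0],[0.014,-0.15,0],[0.017,-0.175,0],[0.019,-0.195,0],[0.02,-0.208,0],[0.021,-0.214,0],[0.021,-0.214,0],[0.021,-0.214,0]],"spin":[0,0,0,0,0,0,0,0,0,0]}'
python3 -c "
from h import *
go(.4898,.3196,.065,91)"
```

```text
t: 11.7
tool_pos: [0.4725, 0.1078, 0.1307]
orientation: [-3.141, -0.028, -0.001]
force: [0.8, 0.1, -0.2]
opening: 0.0455
gripper_force: 25.0
t: 12.53
tool_pos: [0.4898, 0.3194, 0.1298]
orientation: [3.141, 0.028, -0.001]
force: [0.0, -0.5, -0.8]
opening: 0.0453
gripper_force: 25.0
travel [0.0, -0.0, 0.065] spin 0.0 pos [0.49  0.319 0.13 ] q6 2.04
```

```bash
python3 -m inch '{"travel":[[0,0,0.02],[0,0,0.04],[0,0,0.053],[0,0,0.06],[0,0,0.063],[0,0,0.065],[0,0,0.0655],[0,0,0.0655],[0,0,0.0655]],"spin":[0,0,0,0,0,0,0,0,0]}'
python3 -m inch '{"travel":[[0,0,0],[0,0,0],[0,0,0],[0,0,-0.005],[0,0,-0.02],[0,0,-0.04],[0,0,-0.07],[0,0,-0.08],[0,0,-0.08]],"spin":[0,0,0,0,0,0,0,0,0]}' 0.2
python3 -c "
from h import *
go(.6118,-.1438,.13,90)"
```

```text
t: 13.28
tool_pos: [0.4905, 0.3204, 0.0654]
orientation: [-3.141, -0.028, -0.002]
force: [0.6, -0.2, -0.5]
opening: 0.0454
gripper_force: 25.0
t: 14.03
tool_pos: [0.4922, 0.3214, 0.1487]
orientation: [-3.138, -0.028, -0.01]
force: [0.5, -0.2, 1.6]
opening: 0.0744
gripper_force: 0.0
travel [0.111, 0.467, 0.018] spin 0.018 pos [0.492 0.321 0.149] q6 2.04
```

```bash
python3 -m inch '{"travel":[[0.111,0.467,0],[0.111,0.467,0],[0.111,0.467,0],[0.111,0.467,0],[0.111,0.467,0],[0.111,0.467,0],[0.111,0.467,0],[0.111,0.467,0],[0.111,0.467,0],[0.111,0.467,0]],"spin":[0,0,0,0,0,0,0,0,0,0]}' 0
python3 -c "
from h import *
go(.6118,-.1438,.13,90)"
```

```text
t: 14.87
tool_pos: [0.5927, -0.0854, 0.1426]
orientation: [-3.141, -0.028, 0.003]
force: [1.0, 0.6, 0.3]
opening: 0.093
gripper_force: 0.0
travel [0.018, 0.059, 0.013] spin 0.018 pos [ 0.593 -0.085  0.143] q6 1.32
```

```bash
python3 -m inch '{"travel":[[0.011,0.04,0],[0.018,0.06,0],[0.018,0.06,0],[0.018,0.06,0],[0.018,0.06,0]],"spin":[0,0,0,0,0]}'
python3 - <<'E'
from h import *
go(.6118,-.1438,.034)
for c,n in(('top','big_jar'),('side','big_jar'),('side','loupe')):
    p,d=optics.read_camera(c);W=cloud(c,d)
    for r in models.masks_of(c,n)[:2]:
        m=r['region'].astype(bool);w=W[m];w=w[~np.isnan(w[:,0])];z=w[:,2]
        v,u=np.argwhere(m).mean(0);print(c,n,r['p'],int(u),int(v),rect(w[z>np.percentile(z,97)-.006][:,:2]),np.percentile(z,[3,50,97]).round(3))
E
```

```text
t: 15.28
tool_pos: [0.6116, -0.1423, 0.1428]
orientation: [-3.14, -0.028, 0.003]
force: [0.3, 0.2, 0.2]
opening: 0.093
gripper_force: 0.0
travel [0.0, 0.002, 0.109] spin 0.0 pos [ 0.612 -0.142  0.143] q6 1.24
top big_jar 0.95 226 243 ([488.6, 320.4], [42.4, 43.2], 36.9) [0.006 0.07  0.076]
side big_jar 0.61 301 334 ([489.6, 321.0], [44.6, 46.1], 26.9) [0.007 0.055 0.07 ]
side loupe 0.97 283 191 ([613.0, -143.1], [41.8, 46.3], 29.9) [0.001 0.025 0.038]
```

```bash
python3 -m inch '{"travel":[[0,0.001,0.03],[0,0.001,0.06],[0,0.001,0.085],[0,0.001,0.1],[0,0.001,0.106],[0,0.001,0.109],[0,0.001,0.109]],"spin":[0,0,0,0,0,0,0]}'
python3 -m inch '{"travel":[[0,0,0],[0,0,0],[0,0,0],[0,0,0],[0,0,0],[0,0,0],[0,0,0],[0,0,0],[0,0,0],[0,0,0]],"spin":[0,0,0,0,0,0,0,0,0,0]}' 1 25
python3 -c "
from h import *
go(.5113,-.007,.1,103)"
```

```text
t: 16.17
tool_pos: [0.6126, -0.1439, 0.0356]
orientation: [3.141, 0.028, 0.0]
force: [0.5, 0.1, 0.0]
opening: 0.0931
gripper_force: 0.0
t: 17.0
tool_pos: [0.6124, -0.1442, 0.0354]
orientation: [3.141, 0.028, -0.0]
force: [-0.8, -1.0, 0.3]
opening: 0.0433
gripper_force: 25.0
travel [-0.099, -0.139, -0.065] spin -0.209 pos [ 0.612 -0.144  0.035] q6 1.24
```

```bash
python3 -m inch '{"travel":[[0,0,-0.01],[0,0,-0.03],[0,0,-0.05],[-0.01,-0.015,-0.06],[-0.03,-0.042,-0.06],[-0.053,-0.073,-0.06],[-0.075,-0.105,-0.06],[-0.09,-0.126,-0.06],[-0.097,-0.136,-0.06],[-0.099,-0.139,-0.06]],"spin":[0,0,0,-0.03,-0.07,-0.11,-0.15,-0.19,-0.209,-0.209]}'
python3 -m inch '{"travel":[[0,0,0],[0,0,0]],"spin":[0,0]}'
python3 -c "
from h import *
go(.5113,-.007,.0405,103)"
```

```text
t: 17.83
tool_pos: [0.5101, -0.0054, 0.0958]
orientation: [-3.121, -0.359, -0.0]
force: [-0.4, -1.0, -0.8]
opening: 0.0437
gripper_force: 25.0
t: 18.0
tool_pos: [0.5121, -0.0077, 0.096]
orientation: [3.121, 0.354, 0.002]
force: [0.2, 0.1, -0.6]
opening: 0.0435
gripper_force: 25.0
travel [-0.001, -0.001, 0.056] spin -0.001 pos [ 0.512 -0.008  0.096] q6 1.23
```

```bash
python3 -m inch '{"travel":[[0,0,0.015],[0,0,0.03],[0,0,0.042],[0,0,0.05],[0,0,0.054],[0,0,0.0555],[0,0,0.0555],[0,0,0.0555]],"spin":[0,0,0,0,0,0,0,0]}'
python3 -m inch '{"travel":[[0,0,0],[0,0,0],[0,0,0],[0,0,-0.005],[0,0,-0.02],[0,0,-0.04],[0,0,-0.07],[0,0,-0.08],[0,0,-0.08]],"spin":[0,0,0,0,0,0,0,0,0]}' 0.2
python3 -c "
from h import *
go(.6175,.1405,.11,103)"
```

```text
t: 18.67
tool_pos: [0.5116, -0.0071, 0.0404]
orientation: [3.121, 0.355, 0.001]
force: [-0.2, 0.2, -0.5]
opening: 0.0434
gripper_force: 25.0
t: 19.42
tool_pos: [0.5137, -0.0072, 0.1238]
orientation: [3.12, 0.355, 0.011]
force: [0.3, -0.4, -0.3]
opening: 0.0743
gripper_force: 0.0
travel [0.134, -0.121, 0.014] spin -0.0 pos [ 0.514 -0.007  0.124] q6 1.23
```

```bash
python3 -m inch '{"travel":[[0.134,-0.121,0],[0.134,-0.121,0],[0.134,-0.121,0],[0.134,-0.121,0],[0.134,-0.121,0],[0.134,-0.121,0],[0.134,-0.121,0],[0.134,-0.121,0]],"spin":[0,0,0,0,0,0,0,0]}'
python3 - <<'E'
from h import *
go(.6175,.1405,.042)
for c,n in(('top','loupe'),('side','loupe'),('side','small_jar')):
    p,d=optics.read_camera(c);W=cloud(c,d)
    for r in models.masks_of(c,n)[:2]:
        m=r['region'].astype(bool);w=W[m];w=w[~np.isnan(w[:,0])];z=w[:,2]
        v,u=np.argwhere(m).mean(0);print(c,n,r['p'],int(u),int(v),rect(w[z>np.percentile(z,97)-.006][:,:2]),np.percentile(z,[3,50,97]).round(3))
E
```

```text
t: 20.08
tool_pos: [0.6132, 0.1403, 0.1183]
orientation: [3.121, 0.355, -0.004]
force: [-0.4, -0.0, 0.2]
opening: 0.0744
gripper_force: 0.0
travel [0.004, 0.001, 0.076] spin 0.0 pos [0.613 0.14  0.118] q6 1.49
top loupe 0.53 367 232 ([511.8, -6.9], [39.6, 40.1], 89.5) [0.012 0.042 0.049]
side loupe 0.57 317 226 ([511.9, -4.4], [40.5, 42.1], 74.8) [0.008 0.032 0.043]
side small_jar 0.93 250 262 ([618.3, 141.4], [29.8, 33.0], 14.1) [0.003 0.035 0.048]
```

```bash
python3 -m inch '{"travel":[[0.001,0.001,0.025],[0.001,0.001,0.05],[0.001,0.001,0.065],[0.001,0.001,0.073],[0.001,0.001,0.075],[0.001,0.001,0.075]],"spin":[0,0,0,0,0,0]}'
python3 -c "
from h import *
go(.6175,.1405,.042)"
```

```text
t: 20.88
tool_pos: [0.6154, 0.1401, 0.0448]
orientation: [3.121, 0.355, -0.001]
force: [0.1, 0.8, -0.5]
opening: 0.0745
gripper_force: 0.0
travel [0.002, 0.0, 0.003] spin 0.0 pos [0.615 0.14  0.045] q6 1.49
```

```bash
python3 -m inch '{"travel":[[0.002,0,0.003],[0.002,0,0.003],[0.002,0,0.003],[0.002,0,0.003],[0.002,0,0.003],[0.002,0,0.003],[0.002,0,0.003],[0.002,0,0.003],[0.002,0,0.003],[0.002,0,0.003]],"spin":[0,0,0,0,0,0,0,0,0,0]}' 1 20
python3 -c "
from h import *
go(.5785,-.0004,.11,103)"
```

```text
t: 21.72
tool_pos: [0.6176, 0.1408, 0.042]
orientation: [-3.121, -0.356, -0.0]
force: [0.5, 0.3, 1.5]
opening: 0.0316
gripper_force: 20.0
travel [-0.07, 0.129, -0.068] spin -0.0 pos [0.618 0.141 0.042] q6 1.49
```

```bash
python3 -m inch '{"travel":[[0,0,-0.01],[0,0,-0.03],[0,0,-0.05],[-0.007,0.015,-0.06],[-0.023,0.042,-0.06],[-0.04,0.073,-0.06],[-0.055,0.1,-0.06],[-0.065,0.12,-0.06],[-0.07,0.129,-0.06],[-0.07,0.129,-0.06]],"spin":[0,0,0,0,0,0,0,0,0,0]}'
python3 -m inch '{"travel":[[0,0,0],[0,0,0]],"spin":[0,0]}'
python3 -c "
from h import *
go(.5785,-.0004,.047,103)"
```

```text
t: 22.55
tool_pos: [0.5781, -0.0025, 0.1025]
orientation: [3.121, 0.351, 0.001]
force: [-0.2, -0.4, -1.1]
opening: 0.0314
gripper_force: 20.0
t: 22.72
tool_pos: [0.5787, 0.0005, 0.1021]
orientation: [-3.121, -0.356, -0.001]
force: [0.5, -0.4, -0.4]
opening: 0.0314
gripper_force: 20.0
travel [-0.0, 0.001, 0.055] spin 0.0 pos [0.579 0.001 0.102] q6 1.26
```

```bash
python3 -m inch '{"travel":[[0,0.001,0.015],[0,0.001,0.03],[0,0.001,0.042],[0,0.001,0.05],[0,0.001,0.054],[0,0.001,0.055],[0,0.001,0.0555],[0,0.001,0.0555]],"spin":[0,0,0,0,0,0,0,0]}'
python3 -m inch '{"travel":[[0,0,0],[0,0,0],[0,0,0],[0,0,-0.005],[0,0,-0.02],[0,0,-0.05],[0,0,-0.09],[0,0,-0.12],[0,0,-0.13],[0,0,-0.13]],"spin":[0,0,0,0,0,0,0,0,0,0]}' 0.3
python3 -c "
from h import *
go(.5385,-.2768,.17,9)"
```

```text
t: 23.38
tool_pos: [0.579, -0.0015, 0.0469]
orientation: [3.121, 0.356, 0.001]
force: [0.5, -0.9, 0.0]
opening: 0.0315
gripper_force: 20.0
t: 24.22
tool_pos: [0.5811, -0.0019, 0.1812]
orientation: [3.12, 0.355, 0.012]
force: [-0.7, -0.7, 0.1]
opening: 0.0649
gripper_force: 0.0
travel [-0.103, 0.258, 0.011] spin -1.501 pos [ 0.581 -0.002  0.181] q6 1.25
```

```bash
python3 -m inch '{"travel":[[-0.01,0.026,0],[-0.02,0.05,0],[-0.03,0.075,0],[-0.04,0.1,0],[-0.05,0.125,0],[-0.06,0.15,0],[-0.07,0.175,0],[-0.08,0.2,0],[-0.09,0.225,0],[-0.1,0.25,0]],"spin":[-0.12,-0.24,-0.36,-0.48,-0.6,-0.72,-0.84,-0.96,-1.08,-1.2]}' 0.3
python3 -c "
from h import *
go(.5385,-.2768,.17,9)"
```

```text
t: 25.05
tool_pos: [0.5359, -0.2684, 0.1738]
orientation: [-2.367, -2.061, 0.001]
force: [-0.2, -0.4, -0.6]
opening: 0.0651
gripper_force: 0.0
travel [-0.008, 0.004, 0.004] spin -0.295 pos [ 0.536 -0.268  0.174] q6 -0.41
```

```bash
python3 -m inch '{"travel":[[-0.008,0.004,0],[-0.008,0.004,0],[-0.008,0.004,0],[-0.008,0.004,0],[-0.008,0.004,0]],"spin":[-0.12,-0.24,-0.3,-0.3,-0.3]}'
python3 - <<'E'
from h import *
go(.5385,-.2768,.096,9)
for c,n in(('top','small_jar'),('side','small_jar'),('side','tube')):
    p,d=optics.read_camera(c);W=cloud(c,d)
    for r in models.masks_of(c,n)[:2]:
        m=r['region'].astype(bool);w=W[m];w=w[~np.isnan(w[:,0])];z=w[:,2]
        v,u=np.argwhere(m).mean(0);print(c,n,r['p'],int(u),int(v),rect(w[z>np.percentile(z,97)-.006][:,:2]),np.percentile(z,[3,50,97]).round(3))
cv2.imwrite('pics/side3.png',cv2.resize(p[60:280,200:440,::-1],None,fx=2.7,fy=2.7))
E
```

```text
t: 25.47
tool_pos: [0.5392, -0.2757, 0.1744]
orientation: [-2.043, -2.383, 0.001]
force: [0.6, -0.1, 0.2]
opening: 0.065
gripper_force: 0.0
travel [-0.001, -0.001, 0.078] spin -0.004 pos [ 0.539 -0.276  0.174] q6 -0.71
top small_jar 0.62 475 213 ([516.2, -211.7], [20.7, 179.9], 37.6) [0.001 0.01  0.071]
top small_jar 0.47 365 203 ([579.0, -2.6], [29.9, 28.0], 77.4) [0.003 0.051 0.058]
side small_jar 0.85 285 221 ([580.6, -0.9], [32.7, 31.8], 56.8) [0.005 0.036 0.052]
side tube 0.58 324 152 ([536.9, -277.7], [21.1, 15.5], 80.5) [0.007 0.067 0.107]
```

View pics/side3.png

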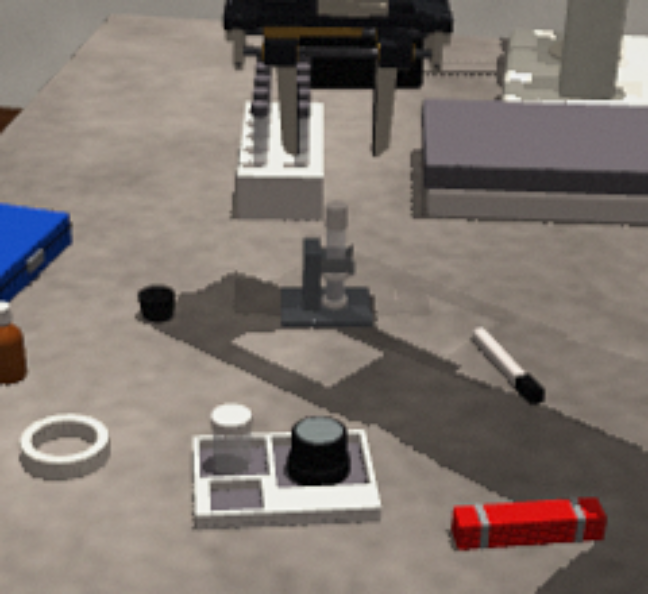

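The loupe (320,450) and small jar (232,440) stand in their pockets, and the fingers straddle the tube cap at (337,215). I lower and grip.

```bash
python3 -m inch '{"travel":[[-0.001,-0.001,0.02],[-0.001,-0.001,0.04],[-0.001,-0.001,0.055],[-0.001,-0.001,0.067],[-0.001,-0.001,0.074],[-0.001,-0.001,0.078],[-0.001,-0.001,0.078]],"spin":[0,0,0,0,0,0,0]}'
python3 -m inch '{"travel":[[0,0,0],[0,0,0],[0,0,0],[0,0,0],[0,0,0],[0,0,0],[0,0,0],[0,0,0],[0,0,0],[0,0,0]],"spin":[0,0,0,0,0,0,0,0,0,0]}' 1 40
python3 -c "
from h import *
s=robot.read_state();p=s['tool_pos'];a=np.radians(9)
print(s['wrist_torque'])
go(p[0]-.05*np.cos(a),p[1]-.05*np.sin(a),p[2])"
```

```text
t: 26.35
tool_pos: [0.539, -0.2771, 0.0977]
orientation: [-2.041, -2.387, 0.0]
force: [0.8, 0.4, -0.3]
opening: 0.0648
gripper_force: 0.0
t: 27.18
tool_pos: [0.5391, -0.2774, 0.0984]
orientation: [-2.041, -2.388, 0.001]
force: [-2.6, -0.3, 1.8]
opening: 0.019
gripper_force: 40.0
[-0.06708908  0.36564722  0.01255547]
travel [-0.0, -0.05, 0.0] spin 0.0 pos [ 0.539 -0.277  0.098] q6 -0.72
```

```bash
python3 -m inch '{"travel":[[0,-0.004,0],[0,-0.008,0],[0,-0.013,0],[0,-0.018,0],[0,-0.024,0],[0,-0.03,0],[0,-0.036,0],[0,-0.042,0],[0,-0.047,0],[0,-0.05,0]],"spin":[0,0,0,0,0,0,0,0,0,0]}'
python3 -m inch '{"travel":[[0,0,0],[0,0,0]],"spin":[0,0]}'
python3 - <<'E'
from h import *
go(.5668,.0493,.16,13)
p,d=optics.read_camera('side')
cv2.imwrite('pics/side4.png',cv2.resize(p[60:280,200:440,::-1],None,fx=2.7,fy=2.7))
E
```

```text
t: 28.02
tool_pos: [0.4888, -0.2852, 0.0981]
orientation: [-2.041, -2.387, 0.0]
force: [-0.2, -0.1, -0.5]
opening: 0.0194
gripper_force: 40.0
t: 28.18
tool_pos: [0.4895, -0.2851, 0.0981]
orientation: [-2.042, -2.387, 0.0]
force: [0.1, -0.3, -0.8]
opening: 0.0191
gripper_force: 40.0
travel [0.318, 0.128, -0.062] spin -0.071 pos [ 0.49  -0.285  0.098] q6 -0.77
```

View pics/side4.png

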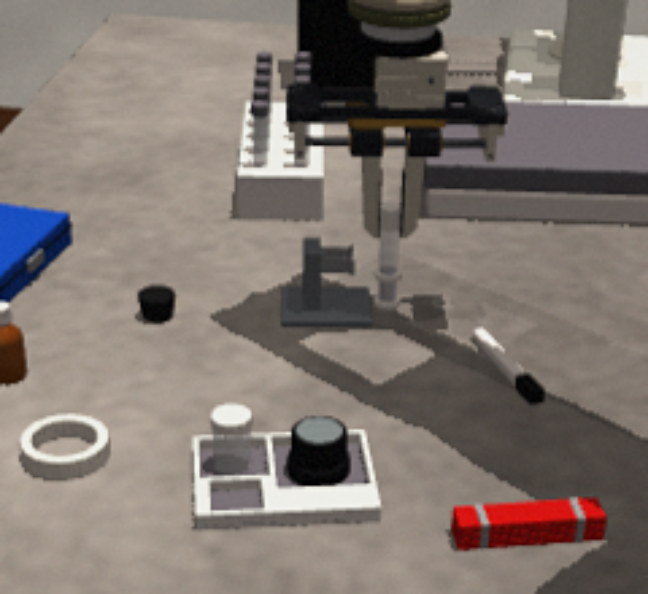

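The tube is free of the clip and upright at (389,290). I lift it and carry it.

```bash
python3 -m inch '{"travel":[[0,0,-0.01],[0,0,-0.03],[0,0,-0.055],[0,0,-0.073],[0.01,0.004,-0.08],[0.03,0.012,-0.08],[0.055,0.022,-0.08],[0.085,0.034,-0.08],[0.115,0.046,-0.08],[0.145,0.058,-0.08]],"spin":[0,0,0,0,0,0,0,-0.03,-0.05,-0.071]}'
python3 -m inch '{"travel":[[0.03,0.01,0],[0.06,0.02,0],[0.09,0.03,0],[0.118,0.039,0],[0.14,0.046,0],[0.156,0.052,0],[0.166,0.056,0],[0.171,0.057,0],[0.171,0.057,0],[0.171,0.057,0]],"spin":[0,0,0,0,0,0,0,0,0,0]}'
python3 -c "
from h import *
go(.5668,.0493,.0945,13)"
```

```text
t: 29.07
tool_pos: [0.5246, -0.1306, 0.1781]
orientation: [-1.954, -2.459, -0.0]
force: [0.5, 0.3, -0.5]
opening: 0.0192
gripper_force: 40.0
t: 29.9
tool_pos: [0.5416, 0.0462, 0.1782]
orientation: [-1.955, -2.459, 0.001]
force: [0.1, -0.7, -1.5]
opening: 0.0193
gripper_force: 40.0
travel [-0.003, 0.025, 0.084] spin 0.0 pos [0.542 0.046 0.178] q6 -0.24
```

```bash
python3 -m inch '{"travel":[[-0.001,0.008,0.01],[-0.003,0.018,0.025],[-0.003,0.024,0.04],[-0.003,0.025,0.045],[-0.003,0.025,0.045],[-0.003,0.025,0.045]],"spin":[0,0,0,0,0,0]}'
python3 - <<'E'
from h import *
go(.5668,.0493,.0945,13)
p,d=optics.read_camera('side');W=cloud('side',d)
for r in models.masks_of('side','tube')[:1]:
    m=r['region'].astype(bool);w=W[m];w=w[~np.isnan(w[:,0])];z=w[:,2];print(r['p'],np.percentile(z,[3,50,97]))
    for a in range(30,130,12):
        k=w[(z*1000>a)&(z*1000<a+12)]
        if len(k): print(a,np.median(k,0).round(4),len(k))
cv2.imwrite('pics/side5.png',cv2.resize(p[100:280,200:400,::-1],None,fx=3,fy=3))
E
```

```text
t: 30.4
tool_pos: [0.5663, 0.0485, 0.1333]
orientation: [-1.956, -2.457, 0.001]
force: [0.1, -0.9, 0.3]
opening: 0.0189
gripper_force: 40.0
travel [0.001, 0.001, 0.039] spin -0.001 pos [0.566 0.049 0.133] q6 -0.23
0.88 [0.04296474 0.09234907 0.14255759]
30 [0.5849 0.0115 0.039 ] 5
42 [0.5635 0.0533 0.0473] 73
54 [0.5652 0.0544 0.0598] 44
66 [0.5642 0.0545 0.0752] 71
78 [0.5644 0.0539 0.0844] 46
90 [0.5647 0.0536 0.0967] 53
102 [0.5641 0.0534 0.1089] 53
114 [0.5656 0.0544 0.1214] 46
126 [0.5649 0.0542 0.133 ] 59
```

View pics/side5.png

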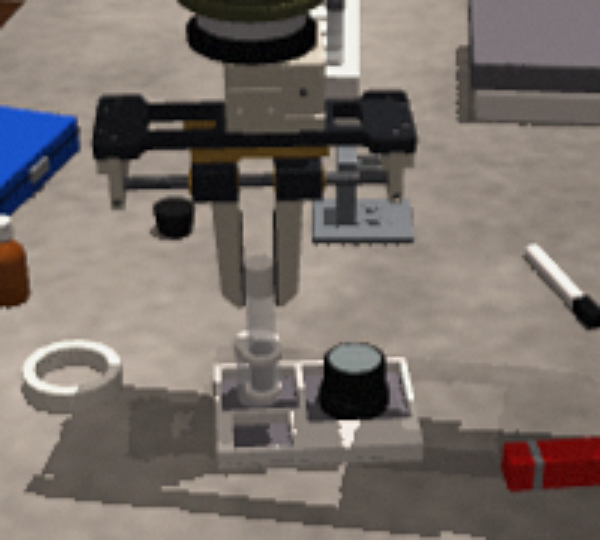

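The tube hangs vertical at (262,350) over the small pocket, with its foot at about z 43 mm. I lower and release.

```bash
python3 -m inch '{"travel":[[0.001,0.001,0.01],[0.001,0.001,0.02],[0.001,0.001,0.028],[0.001,0.001,0.033],[0.001,0.001,0.036],[0.001,0.001,0.038],[0.001,0.001,0.0385],[0.001,0.001,0.0385]],"spin":[0,0,0,0,0,0,0,0]}'
python3 -m inch '{"travel":[[0,0,0],[0,0,0]],"spin":[0,0]}'
python3 -c "
from h import *
go(.5668,.0493,.094,13)"
```

```text
t: 31.17
tool_pos: [0.5677, 0.0505, 0.0949]
orientation: [1.955, 2.459, 0.0]
force: [-0.3, 0.7, -0.2]
opening: 0.0191
gripper_force: 40.0
t: 31.33
tool_pos: [0.5678, 0.0505, 0.0952]
orientation: [1.955, 2.458, 0.001]
force: [-0.1, -0.6, -0.1]
opening: 0.0191
gripper_force: 40.0
travel [-0.001, -0.001, 0.001] spin 0.0 pos [0.568 0.05  0.095] q6 -0.23
```

```bash
python3 -m inch '{"travel":[[0,0,0.0005],[0,0,0.001],[0,0,0.001],[0,0,0.001]],"spin":[0,0,0,0]}'
python3 -m inch '{"travel":[[0,0,0],[0,0,0],[0,0,0],[0,0,0],[0,0,0],[0,0,0],[0,0,-0.01],[0,0,-0.03],[0,0,-0.06],[0,0,-0.09]],"spin":[0,0,0,0,0,0,0,0,0,0]}' 0.4
python3 -m inch '{"travel":[[0,0.0,-0.03],[-0.03,0,-0.05],[-0.07,0,-0.05],[-0.11,0,-0.05],[-0.15,0,-0.05],[-0.19,0,-0.05],[-0.22,0,-0.05],[-0.23,0,-0.05],[-0.23,0,-0.05],[-0.23,0,-0.05]],"spin":[0,0,0,0,0,0,0,0,0,0]}'
python3 - <<'E'
from h import *
for c in('top','side'):
    p,d=optics.read_camera(c);W=cloud(c,d)
    cv2.imwrite(f'pics/{c}6.png',cv2.resize((p[150:330,180:420] if c=='top' else p[150:390,180:500])[:,:,::-1],None,fx=2.4,fy=2.4))
    for n in('paddles','big_jar','loupe','small_jar','tube'):
      for r in models.masks_of(c,n)[:1+2*(n=='paddles')]:
        m=r['region'].astype(bool);w=W[m];w=w[~np.isnan(w[:,0])];z=w[:,2]
        v,u=np.argwhere(m).mean(0);print(c,n,round(r['p'],2),int(u),int(v),rect(w[z>np.percentile(z,97)-.006][:,:2]),np.percentile(z,[3,50,97]).round(3))
E
```

```text
t: 31.67
tool_pos: [0.5678, 0.0504, 0.0943]
orientation: [1.955, 2.458, 0.001]
force: [-0.6, -0.7, 5.0]
opening: 0.0195
gripper_force: 40.0
t: 32.5
tool_pos: [0.5666, 0.0505, 0.1846]
orientation: [-1.955, -2.458, 0.002]
force: [0.6, 0.0, -0.7]
opening: 0.0556
gripper_force: 0.0
t: 33.33
tool_pos: [0.6191, -0.1733, 0.2341]
orientation: [-1.956, -2.457, -0.001]
force: [-1.2, 0.9, -0.2]
opening: 0.0559
gripper_force: 0.0
top paddles 0.76 252 228 ([525.0, 262.9], [26.1, 108.2], 90.0) [0.017 0.026 0.033]
top paddles 0.63 345 303 ([347.5, 45.5], [108.7, 25.0], 15.7) [0.001 0.023 0.029]
top paddles 0.55 180 285 ([392.8, 433.3], [109.7, 24.8], 79.4) [0.011 0.023 0.029]
top big_jar 0.79 226 243 ([488.3, 320.5], [43.9, 43.5], 88.9) [0.005 0.07  0.076]
top loupe 0.57 366 233 ([511.9, -5.8], [41.7, 39.8], 89.6) [0.005 0.042 0.048]
top small_jar 0.71 364 202 ([579.5, -1.7], [28.4, 28.0], 0.9) [0.024 0.052 0.058]
side paddles 0.72 275 315 ([516.3, 267.2], [58.1, 125.9], 69.8) [0.008 0.024 0.027]
side paddles 0.72 395 253 ([347.8, 45.2], [111.0, 30.9], 16.2) [-0.001  0.018  0.022]
side paddles 0.71 354 417 ([393.1, 434.9], [112.1, 25.4], 79.3) [0.003 0.021 0.023]
side big_jar 0.84 301 334 ([488.7, 321.8], [44.5, 44.0], 36.6) [0.005 0.054 0.071]
side loupe 0.77 317 226 ([514.3, -4.6], [39.9, 45.0], 34.2) [0.006 0.031 0.043]
side tube 0.85 286 225 ([567.6, 50.9], [18.5, 18.7], 73.0) [0.006 0.053 0.103]
```

View pics/side6.png

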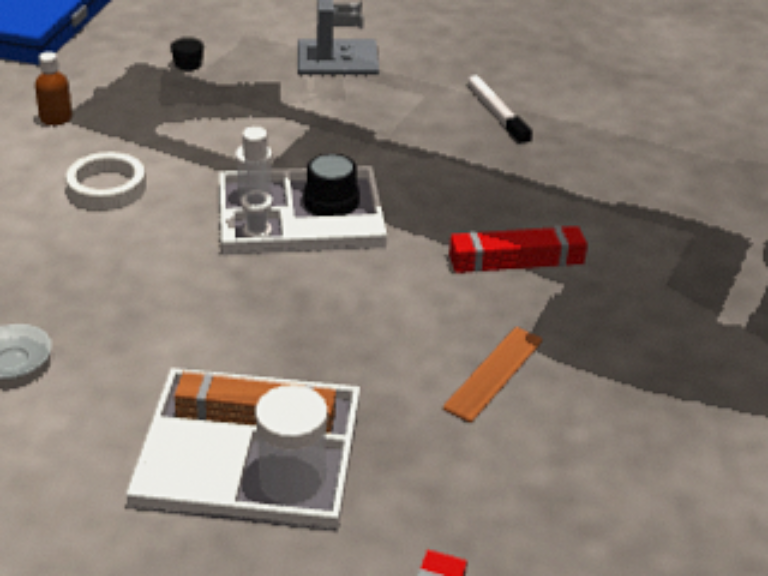

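View pics/top6.png

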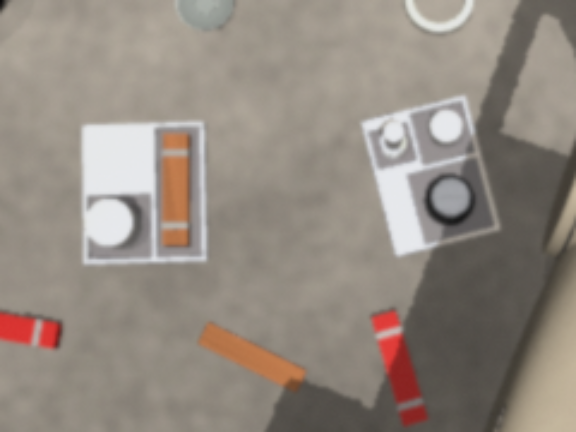

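Both views show everything upright and seated: bundle (175,190), large jar (110,222), loupe (450,198), small jar (446,127) and tube (393,138) in the top crop. Top heights are 26, 70, 42, 52 and 104 mm, as they should be on the pocket floors. I hand in.

```bash
python3 -c "
from plant import close_job
print(close_job())"
```

```text
the job is handed in; nothing more can be done
None
```

Both kits are made up as asked and handed in at about 34 s of the 136 s allowed; final camera checks showed all five items upright on their pocket floors and the tube drawn out through the front of its clip.

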